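# Put the finished glass away in the roll-top dust box

## Task

Stand the eight-sided glass block upright on the floor of the open roll-top box, setting it down rather than dropping it, and let go of it. Then roll the slatted cover forward and down along its track until the box is fully closed, with the glass left standing inside.

Things in the scene. Friction and masses are not known exactly. Their poses are not given: they have to be found in the camera images.
- octagon_center (a point): centre (half-way up) of the eight-sided teal glass block: an upright octagonal prism 55 mm across the flats, 42 mm tall, 0.2 to 0.4 kg; it can be grasped at any yaw. A round amber glass and a pine block of like size are bystanders.
- rolltop: fixed wooden roll-top box 270 (x) x 280 (y) x 170 mm, D-shaped full-height sides. Origin: centre of underside; -x is its front, z up. Floor top z 0.010; inside y -0.128 to 0.128; front wall inner face x -0.115, top z 0.058. A fixed hood roofs the rear half (x > 0): load from above near x -0.065, y 0, gripper closing along the box's y. Cover's axis: along y through x 0, z 0.035.
- cover (a joint): turn of the slatted tambour cover on its circular track, rad: 0 = fully closed on the front wall (stop), 1.5 = fully open, rolled back over the hood. Starts at 1.3 to 1.48. It stays where it is left; about 3 to 5 N at the pull moves it. Its outer face is 128 mm from the axis.
- pull (a point): centre of the cover's barrel pull, a lying wooden cylinder 30 mm long (box's y), 18 mm thick, its centre 33 mm out from the slats on a thin stem. In the box's frame at cover angle q: x = -0.160 cos(q+0.314), y = 0, z = 0.035 + 0.160 sin(q+0.314). Pinch its two flat ends (along the box's y) from above; it can turn between the fingers as the cover rolls.
Mind the look-alikes: they are no part of the job. What is shaped like the part that bears octagon_center but pink or red is not meant.

How it is judged:
By the outcome, as a careful person would: the job done as asked, in the order asked, and still so for the second after the job is handed in, with the robot touching nothing.
It also fails if it takes over 54 s, if anything falls off the work surface, if the arm or the gripper's body presses on something with over 40 N, if the wrist force passes 120 N, or if a joint passes its speed limit or range.

## Robot

A 6-joint arm with a two-finger parallel gripper is mounted at the origin on a cart in front of the work surface, level with it; the furniture and walls round the work are solid. World frame = base frame: x ahead of the robot, y to its left, z up, the work surface at z = 0. Lengths are in m, angles in rad, forces in N, time in s.
With the tool pointing down it reaches from about 0.275 to 0.75 m from the base axis. Payload 10.2 kg.
Tool frame: the origin (TCP) lies on the centre line of the jaws, within the pads' length; the fingertips stand 25 mm ahead of it and the grasp point (between the pads) lies 6 mm ahead of it; z points along the fingers, y is the direction in which the jaws open and shut (so a half turn about z gives the same grasp; the last joint's range is limited). The gripper opens to 88 mm and grips with 3 to 60 N. Pads are 18 mm wide; open, the fingers measure 123 mm over their backs; the gripper's body (75 mm by 187 mm) begins 45 mm behind the grasp point.
Start: joints at [-1.506, 0.313, 1.498, -0, 1.331, -0.223], TCP at [0.149, -0.503, 0.264] pointing down, gripper open.
Joint ranges: [-2.94, 2.94], [-0.97, 2.17], [0.19, 2.56], [-1.23, 4.37], [0.02, 3.11], [-2.88, 2.88]. Speed limits (rad/s): [2.39, 2.39, 3.01, 3.14, 3.14, 3.14].

## Interface

Orientations are given as [roll, pitch, yaw] about the fixed x, y, z axes, in that order (R = Rz(yaw) Ry(pitch) Rx(roll)).
In Python, from cell import readout, eyes, job gives the robot as it stands. The module is installed in compiled form; this text tells all that it offers.
- The arm moves only by the tool step_arm, never from a script. Its argument "motion" is a list of rows, each an object with "hand": the finger opening in cm, from 0 to 8.81; "travel": the shift along the world's x, y, z in cm, a list of three; "dr": the turn, a rotation vector about the world's x, y, z in degrees, a list of three. In form: [{"hand": hand, "travel": [dx, dy, dz], "dr": [ax, ay, az]}, ...]. A call has 1 to 12 rows; each row shifts and turns the pose as measured when the row begins; what a row does not reach is not made up. A row lasts 1/8 s, in which the tool goes at most 62.5 mm and 10.7 degrees, less where a joint would pass 70% of its speed; a pose out of reach is approached as far as the arm can. A call is refused whole if a number of a shift passes 6.25 or a number of a turn 10.7, either way. A call with a gripper value outside its range is refused whole. The fingers move at their own pace and stop on an object; the grip force is fixed at half the most. Time passes only in rows, so rows that do not move let the fingers close. It gives the time, the measured TCP pose, the force and the opening at its end, in the units of the state.
- readout.observe(): the state, without advancing time (a new reading comes with each control period).
- eyes.snapshot(name): name is "side" or "top" or "wrist"; returns a dict with "color" (384x512x3 uint8, red, green, blue), "fov_y" (degrees; the focal length in pixels is half the picture's height over the tangent of half this angle, whatever the lens; pixels are square), "cx", "cy" (the principal point, pixels), "position" and "orientation" of the camera in the world; the wrist camera has in their place "hand_eye" (4x4, takes a point from camera to tool coordinates, whose origin is the TCP and whose axes are the flange's). Camera axes: x right, y down, z forward; pixel columns grow to the right and rows downward; lengths in m; the calibration is good to about 2 mm. A picture is of the moment at which its call begins: read the wrist's pose just before it. There is no depth.
- job.job_done(): hands the job in, once; it reports no verdict.
The state is a dict: "time": time; "q": joint angles; "dq": joint speeds; "tau": joint torques, N m; "tool_pos": TCP position; "tool_rot": TCP orientation; "contact_force": force on the tool from outside, world axes, zero at the start; "wrist_torque": the same for the moment, N m; "gripper_width": opening from 0.0 (shut) to 1.0 (fully open).
Only numpy, scipy, OpenCV 4.12 (cv2) and the standard library are available. Lean on these libraries where they do the work, as an engineer would, in place of code of your own. Each camera call takes 0.05 s, during which the arm holds its last target. There are 200 camera calls.

## Working session

There is one attempt and no reset: what is moved stays moved. The work goes in short steps, Python scripts to look and compute and a tool call to move; the robot and the scene stay as the last step left them, time stands still between calls to the robot, and variables do not carry over. Pictures are saved under pics/ and viewed, about 8 in all and at most 12, crops included, and the job is handed in when it is done.

Besides the shell and the picture viewer there is one more tool, called after "Call:" as a command line: name --argument value ..., lists and objects as JSON in quotes. step_arm: Moves the arm, as the interface text tells. Its arguments: {"type":"object","properties":{"motion":{"type":"array"}},"required":["motion"]}

```bash
mkdir -p pics; cat > h.py <<'E'
import numpy as np,cv2
from cell import readout,eyes,job
from scipy.spatial.transform import Rotation as R
def cam(n):
    st=readout.observe(); s=eyes.snapshot(n); return s,st
def pose(s,st):
    if 'hand_eye' in s:
        T=np.eye(4);T[:3,3]=st['tool_pos'];T[:3,:3]=rot(st['tool_rot']);T=T@np.array(s['hand_eye']);return T[:3,:3],T[:3,3]
    return rot(s['orientation']),np.array(s['position'])
def rot(o):
    o=np.array(o)
    return o if o.shape==(3,3) else R.from_euler('xyz',o).as_matrix() if o.shape==(3,) else R.from_quat(o).as_matrix()
def ray(s,st,u,v):
    M,p=pose(s,st);f=s['color'].shape[0]/2/np.tan(np.radians(s['fov_y'])/2)
    d=M@np.array([(u-s['cx'])/f,(v-s['cy'])/f,1]);return p,d/np.linalg.norm(d)
def onz(s,st,u,v,z):
    p,d=ray(s,st,u,v);return p+d*(z-p[2])/d[2]
def proj(s,st,P):
    M,p=pose(s,st);f=s['color'].shape[0]/2/np.tan(np.radians(s['fov_y'])/2);c=M.T@(np.array(P)-p);return c[0]/c[2]*f+s['cx'],c[1]/c[2]*f+s['cy']
def save(s,n,crop=None,k=1):
    im=s['color'][:,:,::-1]
    if crop: im=im[crop[1]:crop[3],crop[0]:crop[2]]
    cv2.imwrite('pics/'+n,cv2.resize(im,None,fx=k,fy=k,interpolation=cv2.INTER_CUBIC))
E
python3 - <<'E'
from h import *
ims=[]
for n in('top','side'):
    s,st=cam(n);save(s,n+'.png',k=1.5)
    print(n,{k:v for k,v in s.items() if k!='color'})
print(st)
E
```

```text
top {'fov_y': 45.27883190907414, 'cx': 258.4160750336642, 'cy': 192.06581076935922, 'position': array([ 0.36278252, -0.00199018,  1.25857229]), 'orientation': array([-3.00315031,  0.00646578, -1.57305507])}
side {'fov_y': 48.679657029419914, 'cx': 258.3666862618023, 'cy': 182.85085087661096, 'position': array([1.01054175, 0.36930976, 0.94344425]), 'orientation': array([-2.52382514, -0.00290372,  2.20830359])}
{'time': 0.05, 'q': array([-1.50638399e+00,  3.13425071e-01,  1.49839403e+00, -7.16627365e-06,
        1.33097887e+00, -2.23384289e-01]), 'dq': array([ 0.00209129, -0.00136394, -0.00096826,  0.00082447, -0.00204782,
       -0.00015454]), 'tau': array([ 4.10222172e-03, -4.03250742e+01, -2.52963960e+01,  6.97640539e-02,
        3.41596082e-02, -7.03085266e-05]), 'tool_pos': array([ 0.14899771, -0.50320616,  0.26319001]), 'tool_rot': array([-3.14041575e+00, -2.60228292e-04,  2.87798177e-01]), 'contact_force': array([-0.53667369, -1.04021612, -0.27085268]), 'wrist_torque': array([ 0.02944941, -0.05245965, -0.02958375]), 'gripper_width': 0.9974644931723186}
```

View pics/top.png

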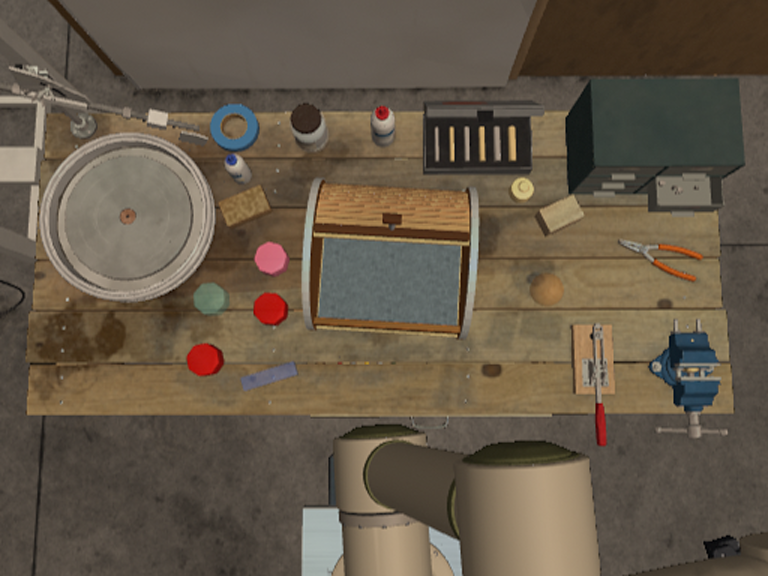

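View pics/side.png

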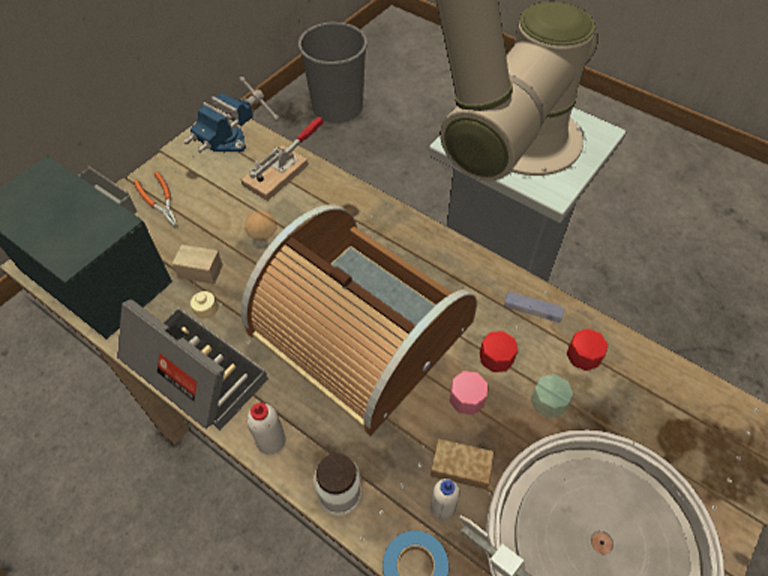

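Top view (1.5x pixels): the teal octagon is at (210,298). Its look-alikes are pink (271,258), red (270,309) and red (205,359). No round amber glass or pine block is among them; those are nearer (547,288) and (561,214). Teal fits the description. The box is at (390,258) with its pull at (391,228), and its front faces the robot.

```bash
python3 - <<'E'
from h import *
L=[]
for n,c in(('top',(140,199)),('side',(367,263))):
    s,st=cam(n);hsv=cv2.cvtColor(s['color'],cv2.COLOR_RGB2HSV)
    print(n,'hsv',hsv[c[1],c[0]])
    m=cv2.inRange(hsv,(55,35,60),(95,255,255)); nn,lab,stt,cen=cv2.connectedComponentsWithStats(m)
    i=lab[c[1],c[0]];print(stt[i],cen[i]);L.append((s,st,cen[i],(lab==i)))
    if n=='top':
        f=hsv[190,260];print('felt',f)
        m=cv2.inRange(hsv,(85,20,60),(120,120,200));m[:, :205]=0;m[:,312:]=0;m[:150]=0;m[230:]=0
        m=cv2.morphologyEx(m,cv2.MORPH_OPEN,np.ones((3,3)))
        cs=max(cv2.findContours(m,0,2)[0],key=cv2.contourArea);q=cv2.approxPolyDP(cs,6,True)[:,0];print(q.tolist())
        for u,v in q: print((u,v),onz(s,st,u,v,.01).round(4),onz(s,st,u,v,.058).round(4))
        a=s['color'][150:240,90:320]; cv2.imwrite('pics/c1.png',cv2.resize(a[:,:,::-1],None,fx=3.4,fy=3.4,interpolation=2))
    # top face centre: pixel guess
    print('z.021',onz(s,st,*cen[i],.021).round(4),'z.042',onz(s,st,*cen[i],.042).round(4))
E
```

```text
top hsv [ 59  46 123]
[129 195  17  14 129] [136.45736434 202.06976744]
felt [ 80  21 109]Traceback (most recent call last):
  File "<stdin>", line 12, in <module>
ValueError: max() iterable argument is empty
```

```bash
python3 - <<'E'
from h import *
for n,c in(('top',(140,199)),('side',(367,263))):
    s,st=cam(n);hsv=cv2.cvtColor(s['color'],cv2.COLOR_RGB2HSV)
    m=cv2.inRange(hsv,(42,18,60),(95,255,255));m=cv2.morphologyEx(m,cv2.MORPH_OPEN,np.ones((3,3))); nn,lab,stt,cen=cv2.connectedComponentsWithStats(m)
    i=lab[c[1],c[0]];print(n,stt[i],cen[i])
    print('z.021',onz(s,st,*cen[i],.021).round(4),'z.042',onz(s,st,*cen[i],.042).round(4))
    if n=='top':
        m=cv2.inRange(hsv,(60,8,60),(125,120,200));m[:, :205]=0;m[:,312:]=0;m[:150]=0;m[230:]=0
        m=cv2.morphologyEx(m,cv2.MORPH_OPEN,np.ones((5,5)))
        cs=max(cv2.findContours(m,0,2)[0],key=cv2.contourArea);q=cv2.approxPolyDP(cs,5,True)[:,0];print(q.tolist())
        for u,v in q: print((u,v),onz(s,st,u,v,.01).round(4),onz(s,st,u,v,.058).round(4))
        a=s['color'][150:240,90:320].copy(); cv2.drawContours(a,[cs-[90,150]],-1,(255,255,0),1);cv2.imwrite('pics/c1.png',cv2.resize(a[:,:,::-1],None,fx=3.4,fy=3.4,interpolation=2))
E
```

```text
top [129 189  22  20 350] [139.50857143 198.81428571]
z.021 [0.5178 0.3283 0.021 ] z.042 [0.5151 0.3227 0.042 ]
[[216, 159], [213, 210], [303, 215], [305, 164]]
(np.int32(216), np.int32(159)) [0.6295 0.1229 0.01  ] [0.6193 0.1181 0.058 ]
(np.int32(213), np.int32(210)) [0.4878 0.1296 0.01  ] [0.483  0.1245 0.058 ]
(np.int32(303), np.int32(215)) [ 0.4735 -0.1153  0.01  ] [ 0.4692 -0.111   0.058 ]
(np.int32(305), np.int32(164)) [ 0.6146 -0.1231  0.01  ] [ 0.6049 -0.1184  0.058 ]
side [357 250  25  22 413] [368.95399516 260.50363196]
z.021 [0.5071 0.3247 0.021 ] z.042 [0.5186 0.3258 0.042 ]
```

View pics/c1.png

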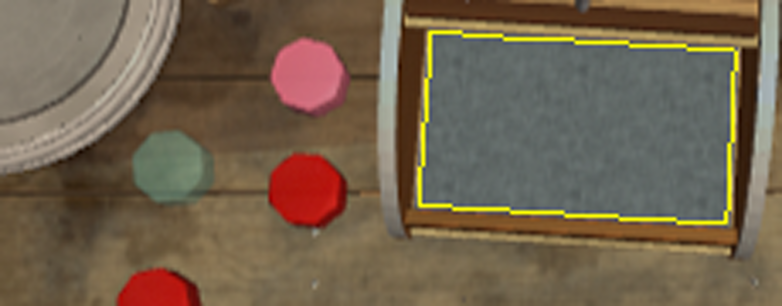

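The crop confirms the teal octagon at crop (170,165), with the red and pink look-alikes separate from it. The felt outline gives the box pose: origin about (0.591, 0.000), yaw about -0.055. Moving towards the octagon now.

Call:
step_arm --motion '[{"hand": 8.8,"travel": [2.5,5.6,0],"dr": [0,0,2]},{"hand": 8.8,"travel": [2.5,5.6,0],"dr": [0,0,2]},{"hand": 8.8,"travel": [2.5,5.6,0],"dr": [0,0,2]},{"hand": 8.8,"travel": [2.5,5.6,0],"dr": [0,0,2]},{"hand": 8.8,"travel": [2.5,5.6,0],"dr": [0,0,2]},{"hand": 8.8,"travel": [2.5,5.6,0],"dr": [0,0,2]},{"hand": 8.8,"travel": [2.5,5.6,0],"dr": [0,0,2]},{"hand": 8.8,"travel": [2.5,5.6,0],"dr": [0,0,2]},{"hand": 8.8,"travel": [2.5,5.6,0],"dr": [0,0,2]},{"hand": 8.8,"travel": [2.5,5.6,0],"dr": [0,0,2]},{"hand": 8.8,"travel": [2.5,5.6,0],"dr": [0,0,2]},{"hand": 8.8,"travel": [2.5,5.6,0],"dr": [0,0,2]}]'

```text
time: 1.75
tool_pos: [0.4495, 0.1826, 0.2635]
tool_rot: [3.137, -0.004, 0.713]
contact_force: [1.5, -0.7, -0.2]
gripper_width: 0.995
```

Call:
step_arm --motion '[{"hand": 8.8,"travel": [2,5,0],"dr": [0,0,2]},{"hand": 8.8,"travel": [2,4.8,0],"dr": [0,0,2]},{"hand": 8.8,"travel": [2.5,4.5,-1],"dr": [0,0,0]},{"hand": 8.8,"travel": [0,0,0],"dr": [0,0,0]}]'

```text
time: 2.25
tool_pos: [0.5158, 0.3341, 0.2511]
tool_rot: [3.138, -0.003, 0.79]
contact_force: [-0.2, -0.5, -0.2]
gripper_width: 1.001
```

```bash
python3 - <<'E'
from h import *
s,st=cam('wrist');save(s,'w1.png',k=1.5)
print(st['tool_pos'],st['tool_rot'],proj(s,st,[.516,.325,.042]))
s,st=cam('top')
p,d=ray(s,st,261,146)
b=-.055;o=np.array([.5908,.0005,0]);Rb=R.from_euler('z',b).as_matrix()
for q in np.arange(1.28,1.5,.02):
    P=o+Rb@[-.16*np.cos(q+.314),0,.035+.16*np.sin(q+.314)];print(round(q,2),np.round(proj(s,st,P),1),P.round(3))
E
```

```text
[0.51583048 0.33410662 0.25109648] [ 3.13760080e+00 -2.80643668e-03  7.90408152e-01] (np.float64(261.81764487965), np.float64(174.96361849331365))
1.28 [260.1 157. ] [0.595 0.    0.195]
1.3 [260.2 155.7] [0.598 0.    0.195]
1.32 [260.3 154.4] [ 0.601 -0.     0.195]
1.34 [260.4 153.1] [ 0.604 -0.     0.194]
1.36 [260.4 151.8] [ 0.607 -0.     0.194]
1.38 [260.5 150.5] [ 0.61  -0.001  0.194]
1.4 [260.6 149.2] [ 0.614 -0.001  0.193]
1.42 [260.6 148. ] [ 0.617 -0.001  0.193]
1.44 [260.7 146.7] [ 0.62  -0.001  0.192]
1.46 [260.8 145.5] [ 0.623 -0.001  0.192]
1.48 [260.8 144.3] [ 0.626 -0.001  0.191]
```

View pics/w1.png

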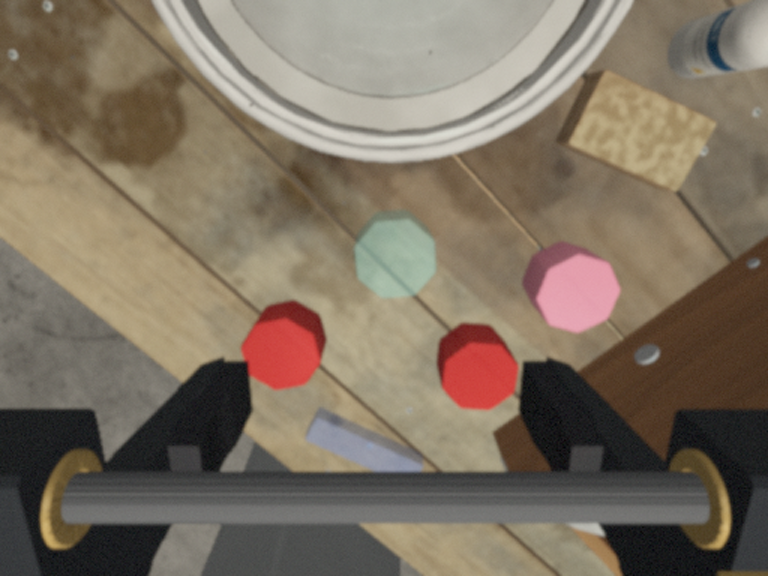

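Wrist view (1.5x): the teal octagon is at (396,258). The basin rim is above it, and the reds at (284,345) and (478,366) are clear of the jaw sweep. The pull in the top view fits q≈1.45.

```bash
python3 - <<'E'
from h import *
s,st=cam('wrist');c=(264,172)
lab_=cv2.cvtColor(s['color'],cv2.COLOR_RGB2LAB).astype(int);ref=lab_[160:180,256:274].reshape(-1,3).mean(0)
m=((abs(lab_[...,1]-ref[1])<6)&(abs(lab_[...,2]-ref[2])<9)).astype(np.uint8)
m=cv2.morphologyEx(cv2.morphologyEx(m,2,np.ones((3,3))),3,np.ones((5,5)))
n,lab,stt,cen=cv2.connectedComponentsWithStats(m);i=lab[172,264];print(stt[i],cen[i])
m=(lab==i).astype(np.uint8)
# split top face by brightness
V=s['color'].max(2);print(np.percentile(V[m>0],[2,10,25,50,90]), [int(V[r,264]) for r in range(138,204,2)])
cs=max(cv2.findContours(m,0,1)[0],key=cv2.contourArea)[:,0]
W=np.array([onz(s,st,u,v,.042)[:2] for u,v in cs]);
print('bbox ctr',W.min(0),W.max(0),(W.min(0)+W.max(0))/2, 'cen',onz(s,st,*cen[i],.042))
for a in range(0,180,5):
    pr=W@[np.cos(np.radians(a)),np.sin(np.radians(a))];print(a,round(np.ptp(pr)*1e3,1),end='; ')
E
```

```text
[ 234  140   55   58 2483] [261.29279098 168.62746677]
[123.  150.2 166.  175.  186. ] [132, 125, 125, 138, 163, 172, 174, 176, 175, 177, 176, 180, 182, 181, 182, 180, 177, 175, 181, 180, 181, 181, 176, 165, 165, 178, 188, 188, 190, 179, 178, 174, 170]
bbox ctr [0.49085493 0.29821858] [0.5474394  0.35630937] [0.51914716 0.32726398] cen [0.52014381 0.3276869  0.042     ]
0 56.6; 5 57.3; 10 58.8; 15 59.8; 20 60.6; 25 61.1; 30 61.4; 35 61.2; 40 60.6; 45 59.6; 50 58.9; 55 59.9; 60 61.1; 65 61.8; 70 62.0; 75 61.7; 80 60.9; 85 59.7; 90 58.1; 95 57.2; 100 57.3; 105 57.7; 110 57.9; 115 58.0; 120 57.7; 125 57.3; 130 56.5; 135 55.3; 140 54.8; 145 55.3; 150 56.2; 155 56.9; 160 57.1; 165 57.3; 170 57.1; 175 56.7;
```

Call:
step_arm --motion '[{"hand": 8.8,"travel": [0.2,-0.85,-5],"dr": [0,0,3.5]},{"hand": 8.8,"travel": [0,0,-5],"dr": [0,0,0]},{"hand": 8.8,"travel": [0,0,-5],"dr": [0,0,0]},{"hand": 8.8,"travel": [0,0,0],"dr": [0,0,0]}]'

```text
time: 2.9
tool_pos: [0.5178, 0.3184, 0.1058]
tool_rot: [3.132, -0.013, 0.846]
contact_force: [-0.3, -0.0, 0.7]
gripper_width: 0.999
```

```bash
python3 - <<'E'
from h import *
s,st=cam('wrist');save(s,'w2.png',k=1.2)
print(st['tool_pos'],st['tool_rot'],np.multiply(proj(s,st,[.518,.3255,.042]),1.2))
E
```

```text
[0.5178024  0.31839055 0.10577139] [ 3.13182132 -0.01253842  0.84563536] [296.87579372 263.81412131]
```

View pics/w2.png

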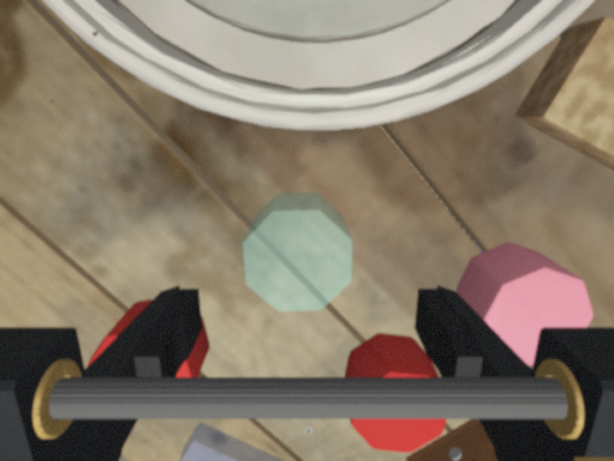

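Wrist view (1.2x): the octagon's top centre is at (298,259), about 2.5 mm further out than predicted. The two flats face the jaws, and the fingers are clear of the reds.

Call:
step_arm --motion '[{"hand": 8.8,"travel": [0.2,0.9,0],"dr": [-0.2,0.9,0]},{"hand": 8.8,"travel": [0,0,-2.5],"dr": [0,0,0]},{"hand": 8.8,"travel": [0,0,-2.5],"dr": [0,0,0]},{"hand": 8.8,"travel": [0,0,-2.0],"dr": [0,0,0]},{"hand": 8.8,"travel": [0,0,0],"dr": [0,0,0]}]'

```text
time: 3.58
tool_pos: [0.5268, 0.3315, 0.0489]
tool_rot: [3.132, -0.02, 0.845]
contact_force: [0.0, -0.1, 0.2]
gripper_width: 0.999
```

Call:
step_arm --motion '[{"hand": 8.8,"travel": [-0.7,-0.4,0],"dr": [-0.5,1.2,0]},{"hand": 8.8,"travel": [0,0,0],"dr": [0,0,0]}]'

```text
time: 3.82
tool_pos: [0.5202, 0.3277, 0.0512]
tool_rot: [3.141, -0.001, 0.845]
contact_force: [0.2, 0.4, 0.1]
gripper_width: 0.998
```

Call:
step_arm --motion '[{"hand": 8.8,"travel": [0,0,-0.9],"dr": [0,0,0]},{"hand": 8.8,"travel": [0,0,-0.9],"dr": [0,0,0]},{"hand": 8.8,"travel": [0,0,0],"dr": [0,0,0]}]'

```text
time: 4.2
tool_pos: [0.5204, 0.3277, 0.0326]
tool_rot: [3.14, -0.001, 0.845]
contact_force: [1.2, -0.6, -0.4]
gripper_width: 0.995
```

Call:
step_arm --motion '[{"hand": 4.5,"travel": [0,0,0],"dr": [0,0,0]},{"hand": 4.5,"travel": [0,0,0],"dr": [0,0,0]},{"hand": 4.5,"travel": [0,0,0],"dr": [0,0,0]},{"hand": 4.5,"travel": [0,0,0],"dr": [0,0,0]},{"hand": 4.5,"travel": [0,0,0],"dr": [0,0,0]},{"hand": 4.5,"travel": [0,0,0],"dr": [0,0,0]}]'

```text
time: 4.95
tool_pos: [0.5206, 0.3278, 0.0328]
tool_rot: [3.14, -0.002, 0.845]
contact_force: [-0.3, 0.8, -0.9]
gripper_width: 0.654
```

Call:
step_arm --motion '[{"hand": 3,"travel": [0,0,0],"dr": [0,0,0]},{"hand": 3,"travel": [0,0,0],"dr": [0,0,0]},{"hand": 3,"travel": [0,0,1],"dr": [0,0,0]},{"hand": 3,"travel": [0,0,2],"dr": [0,0,0]},{"hand": 3,"travel": [0,0,4],"dr": [0,0,0]},{"hand": 3,"travel": [0,0,5],"dr": [0,0,0]},{"hand": 3,"travel": [0,0,5],"dr": [0,0,0]},{"hand": 3,"travel": [0,0,0],"dr": [0,0,0]}]'

```text
time: 5.95
tool_pos: [0.5185, 0.3269, 0.2088]
tool_rot: [-3.141, 0.001, 0.845]
contact_force: [0.0, 0.2, -3.7]
gripper_width: 0.658
```

```bash
python3 - <<'E'
from h import *
s,st=cam('wrist');save(s,'w3.png',k=1.2)
print(st)
E
```

```text
{'time': 5.95, 'q': array([ 3.71861331e-01,  5.50247113e-01,  1.29090376e+00, -4.49201764e-04,
        1.30174327e+00,  1.09758490e+00]), 'dq': array([-0.00290158,  0.04969637,  0.07999498, -0.00161894, -0.00991625,
        0.00075908]), 'tau': array([ 8.56196741e-02, -5.48198962e+01, -2.79060853e+01,  4.14909655e-02,
        4.28310782e-01, -9.76510819e-04]), 'tool_pos': array([0.51849751, 0.32694551, 0.20879758]), 'tool_rot': array([-3.14138481e+00,  1.35577998e-03,  8.45192586e-01]), 'contact_force': array([ 0.02095397,  0.2308698 , -3.65530547]), 'wrist_torque': array([-0.01174977, -0.01202849,  0.00021921]), 'gripper_width': 0.6576533587284232}
```

View pics/w3.png

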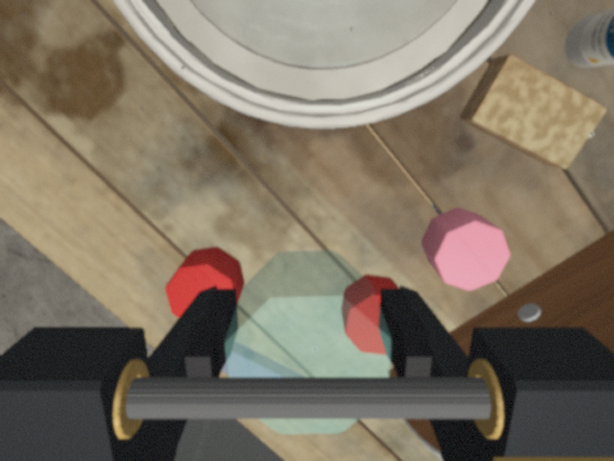

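Wrist view (1.2x): the teal block is held upright between the jaws, centred near (310,365), with about 3.7 N of weight. Carrying it over the box.

Call:
step_arm --motion '[{"hand": 3,"travel": [0,0,3],"dr": [0,0,0]},{"hand": 3,"travel": [0,-3,2],"dr": [0,0,-5]},{"hand": 3,"travel": [0,-4.5,0],"dr": [0,0,-7]},{"hand": 3,"travel": [0,-4.5,0],"dr": [0,0,-7]},{"hand": 3,"travel": [0,-4.5,0],"dr": [0,0,-7]},{"hand": 3,"travel": [0,-4.5,0],"dr": [0,0,-7]},{"hand": 3,"travel": [0,-4.5,0],"dr": [0,0,-7]},{"hand": 3,"travel": [0,-4.5,0],"dr": [0,0,-7]},{"hand": 3,"travel": [0,-2,0],"dr": [0,0,-4.5]},{"hand": 3,"travel": [0,0,0],"dr": [0,0,0]}]'

```text
time: 7.25
tool_pos: [0.5089, -0.0038, 0.2364]
tool_rot: [-3.128, 0.042, -0.082]
contact_force: [-0.8, -0.5, -3.8]
gripper_width: 0.656
```

Call:
step_arm --motion '[{"hand": 3,"travel": [1.4,0.8,0],"dr": [-1,-2.3,1.5]},{"hand": 3,"travel": [0,0,0],"dr": [0,0,0]}]'

```text
time: 7.5
tool_pos: [0.5221, 0.0056, 0.2339]
tool_rot: [3.141, 0.005, -0.053]
contact_force: [0.7, -1.1, -3.7]
gripper_width: 0.659
```

```bash
python3 - <<'E'
from h import *
s,st=cam('wrist');a=s['color'][:,:,::-1].copy()
b=-.055;o=np.array([.5908,.0005,0]);Rb=R.from_euler('z',b).as_matrix()
for P in([-.115,.128,.058],[-.115,-.128,.058],[-.115,.128,.01],[-.115,-.128,.01],[0,.128,.01],[0,-.128,.01],[-.16*np.cos(1.764),0,.035+.16*np.sin(1.764)]):
    u=proj(s,st,o+Rb@P);cv2.circle(a,(int(u[0]),int(u[1])),2,(0,255,0),-1)
cv2.imwrite('pics/w4.png',cv2.resize(a,None,fx=1.5,fy=1.5));print(st['tool_pos'],st['tool_rot'])
E
```

```text
[0.52212744 0.00563125 0.23394634] [ 3.14126746  0.00493891 -0.05319319]
```

View pics/w4.png

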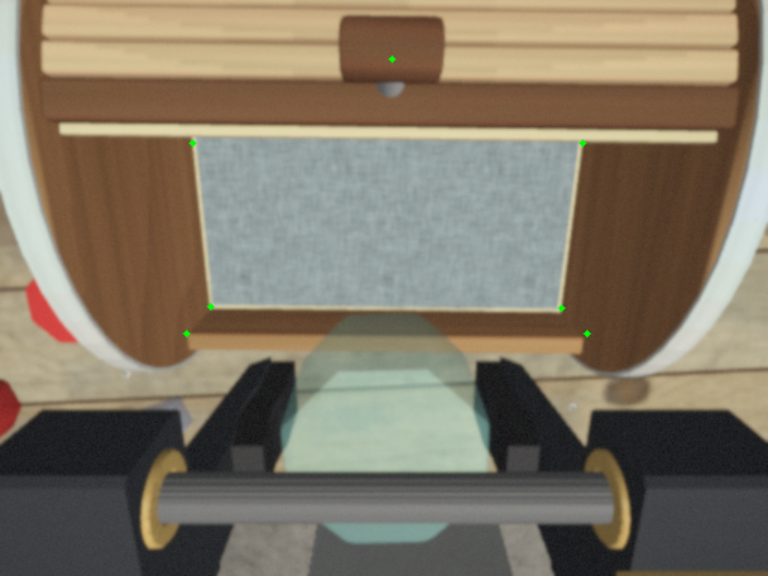

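Wrist view (1.5x): the projected box corners land on the real ones to a few mm, so the box pose is good. The barrel pull is at (391,48), so q is about 1.47. Lowering the block.

Call:
step_arm --motion '[{"hand": 3,"travel": [0,-0.1,-4],"dr": [0,0,0]},{"hand": 3,"travel": [0,0,-4],"dr": [0,0,0]},{"hand": 3,"travel": [0,0,-4],"dr": [0,0,0]},{"hand": 3,"travel": [0,0,-3],"dr": [0,0,0]},{"hand": 3,"travel": [0,0,0],"dr": [0,0,0]}]'

```text
time: 8.18
tool_pos: [0.519, 0.0062, 0.0788]
tool_rot: [-3.14, 0.012, -0.05]
contact_force: [0.4, -0.1, -2.2]
gripper_width: 0.657
```

Call:
step_arm --motion '[{"hand": 3,"travel": [0.4,-0.1,0],"dr": [0,-0.7,0]},{"hand": 3,"travel": [0,0,-1.0],"dr": [0,0,0]},{"hand": 3,"travel": [0,0,-1.0],"dr": [0,0,0]},{"hand": 3,"travel": [0,0,-0.8],"dr": [0,0,0]},{"hand": 3,"travel": [0,0,0],"dr": [0,0,0]}]'

```text
time: 8.8
tool_pos: [0.5245, 0.0051, 0.0521]
tool_rot: [-3.14, -0.006, -0.05]
contact_force: [1.2, 0.4, -3.7]
gripper_width: 0.659
```

Call:
step_arm --motion '[{"hand": 3,"travel": [-0.1,0,-0.4],"dr": [0,0.3,0]},{"hand": 3,"travel": [0,0,-0.3],"dr": [0,0,0]},{"hand": 3,"travel": [0,0,0],"dr": [0,0,0]}]'

```text
time: 9.18
tool_pos: [0.5237, 0.005, 0.0449]
tool_rot: [-3.141, -0.001, -0.049]
contact_force: [-0.3, -0.5, -3.4]
gripper_width: 0.662
```

Call:
step_arm --motion '[{"hand": 3,"travel": [0,0,-0.15],"dr": [0,0,0]},{"hand": 3,"travel": [0,0,0],"dr": [0,0,0]}]'

```text
time: 9.43
tool_pos: [0.5238, 0.005, 0.0435]
tool_rot: [-3.141, -0.001, -0.049]
contact_force: [0.4, -0.6, -4.1]
gripper_width: 0.657
```

Call:
step_arm --motion '[{"hand": 3,"travel": [0,0,-0.1],"dr": [0,0,0]},{"hand": 3,"travel": [0,0,0],"dr": [0,0,0]}]'

```text
time: 9.68
tool_pos: [0.5239, 0.005, 0.0429]
tool_rot: [-3.141, -0.001, -0.049]
contact_force: [0.7, -0.6, -2.5]
gripper_width: 0.66
```

Call:
step_arm --motion '[{"hand": 3,"travel": [0,0,-0.12],"dr": [0,0,0]},{"hand": 3,"travel": [0,0,0],"dr": [0,0,0]}]'

```text
time: 9.93
tool_pos: [0.5241, 0.005, 0.043]
tool_rot: [-3.141, -0.002, -0.049]
contact_force: [0.6, -1.3, -3.1]
gripper_width: 0.658
```

Call:
step_arm --motion '[{"hand": 3,"travel": [0,0,-0.25],"dr": [0,0,0]},{"hand": 3,"travel": [0,0,0],"dr": [0,0,0]}]'

```text
time: 10.18
tool_pos: [0.5245, 0.005, 0.0429]
tool_rot: [3.141, -0.003, -0.048]
contact_force: [0.1, -0.1, -4.2]
gripper_width: 0.656
```

Call:
step_arm --motion '[{"hand": 3,"travel": [0,0,-0.3],"dr": [0,0,0]}]'

```text
time: 10.3
tool_pos: [0.5251, 0.005, 0.0423]
tool_rot: [3.141, -0.004, -0.048]
contact_force: [-11.9, 1.9, 37.7]
gripper_width: 0.655
```

It is on the floor: contact force rises when pushed. Releasing.

Call:
step_arm --motion '[{"hand": 3,"travel": [0,0,0.05],"dr": [0,0,0]},{"hand": 6.2,"travel": [0,0,0],"dr": [0,0,0]},{"hand": 7,"travel": [0,0,0],"dr": [0,0,0]},{"hand": 8.8,"travel": [0,0,0],"dr": [0,0,0]},{"hand": 8.8,"travel": [0,0,0],"dr": [0,0,0]},{"hand": 8.8,"travel": [0,0,0],"dr": [0,0,0]}]'

```text
time: 11.05
tool_pos: [0.5255, 0.0048, 0.0424]
tool_rot: [3.141, -0.005, -0.048]
contact_force: [0.3, 0.3, -0.3]
gripper_width: 1.002
```

Call:
step_arm --motion '[{"hand": 8.8,"travel": [0,0,1.5],"dr": [0,0,0]},{"hand": 8.8,"travel": [-0.2,0,3],"dr": [0,0,0]},{"hand": 8.8,"travel": [-0.2,0,5],"dr": [0,0,0]},{"hand": 8.8,"travel": [0,0,5],"dr": [0,0,0]},{"hand": 8.8,"travel": [0,0,5],"dr": [0,0,0]},{"hand": 8.8,"travel": [0,0,3],"dr": [0,0,0]},{"hand": 8.8,"travel": [0,0,0],"dr": [0,0,0]}]'

```text
time: 11.92
tool_pos: [0.5196, 0.0053, 0.2808]
tool_rot: [3.14, -0.011, -0.048]
contact_force: [-0.6, -0.2, -1.1]
gripper_width: 0.997
```

```bash
python3 - <<'E'
from h import *
s,st=cam('wrist');a=s['color'][:,:,::-1].copy()
b=-.05;o=np.array([.5908,.0005,0]);Rb=R.from_euler('z',b).as_matrix()
for q in(1.42,1.45,1.48):
    P=o+Rb@[-.16*np.cos(q+.314),0,.035+.16*np.sin(q+.314)];u=proj(s,st,P);print(q,u,P);cv2.circle(a,(int(u[0]),int(u[1])),1,(0,255,0),-1)
cv2.imwrite('pics/w5.png',cv2.resize(a,None,fx=1.5,fy=1.5));print(st['tool_pos'],st['tool_rot'])
E
```

```text
1.42 (np.float64(259.4864663298152), np.float64(56.306613245566126)) [ 0.61676433 -0.0007993   0.19287389]
1.45 (np.float64(259.50436126811667), np.float64(47.63654491514501)) [ 0.62148224 -0.00103539  0.19202306]
1.48 (np.float64(259.51954669719464), np.float64(38.99815146054965)) [ 0.62617253 -0.0012701   0.19103093]
[0.51959621 0.00525738 0.28081563] [ 3.14019956 -0.01055836 -0.04827068]
```

View pics/w5.png

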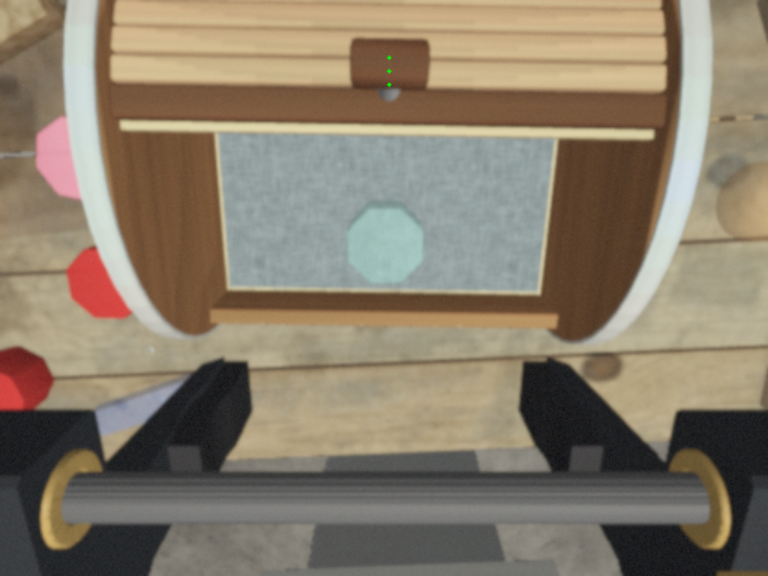

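Wrist view (1.5x): the block stands on the felt at (386,243). The pull centre is at (390,62), giving q≈1.47 and a world position of about (0.625, -0.001, 0.191).

Call:
step_arm --motion '[{"hand": 8.8,"travel": [3.5,-0.2,0],"dr": [0,0.3,0]},{"hand": 8.8,"travel": [3.5,-0.2,0],"dr": [0,0.3,0]},{"hand": 8.8,"travel": [3.5,-0.2,0],"dr": [0,0,0]},{"hand": 8.8,"travel": [0,0,-2.5],"dr": [0,0,0]},{"hand": 8.8,"travel": [0,0,0],"dr": [0,0,0]}]'

```text
time: 12.6
tool_pos: [0.6249, -0.0005, 0.2456]
tool_rot: [-3.141, 0.016, -0.049]
contact_force: [-1.0, -0.3, 0.0]
gripper_width: 1.0
```

Call:
step_arm --motion '[{"hand": 6,"travel": [0,0,-1],"dr": [0,-0.9,0]},{"hand": 6,"travel": [0,0,-1.5],"dr": [0,0,0]},{"hand": 6,"travel": [0,0,-1],"dr": [0,0,0]},{"hand": 6,"travel": [0,0,0],"dr": [0,0,0]}]'

```text
time: 13.1
tool_pos: [0.6242, -0.0004, 0.2094]
tool_rot: [-3.14, 0.001, -0.049]
contact_force: [-1.0, -0.2, 0.9]
gripper_width: 0.679
```

Call:
step_arm --motion '[{"hand": 4.5,"travel": [0,-0.05,-0.8],"dr": [0,0,0]},{"hand": 4.5,"travel": [0,0,0],"dr": [0,0,0]},{"hand": 2,"travel": [0,0,0],"dr": [0,0,0]},{"hand": 2,"travel": [0,0,0],"dr": [0,0,0]},{"hand": 2,"travel": [0,0,0],"dr": [0,0,0]},{"hand": 2,"travel": [0,0,0],"dr": [0,0,0]}]'

```text
time: 13.85
tool_pos: [0.6245, -0.0016, 0.2018]
tool_rot: [-3.141, -0.0, -0.049]
contact_force: [-0.3, -0.8, -1.3]
gripper_width: 0.334
```

```bash
python3 - <<'E'
from h import *
print(readout.observe()['tool_pos'])
b=-.052;o=np.array([.5908,.0005,0]);Rb=R.from_euler('z',b).as_matrix();pp=None
for q in np.append(np.arange(1.47,0,-.08),[0,-.03]):
    P=o+Rb@[-.16*np.cos(q+.314),0,.035+.16*np.sin(q+.314)]
    print(round(q,2),(P*100).round(2),None if pp is None else ((P-pp)*100).round(2));pp=P
E
```

```text
[ 0.62453396 -0.00155681  0.20182517]
1.47 [62.46 -0.13 19.14] None
1.39 [ 6.120e+01 -6.000e-02  1.936e+01] [-1.26  0.07  0.22]
1.31 [5.993e+01 1.000e-02 1.948e+01] [-1.27  0.07  0.12]
1.23 [58.65  0.07 19.49] [-1.28  0.07  0.02]
1.15 [57.38  0.14 19.41] [-1.28  0.07 -0.09]
1.07 [56.11  0.2  19.22] [-1.26  0.07 -0.19]
0.99 [54.87  0.27 18.93] [-1.25  0.06 -0.29]
0.91 [53.65  0.33 18.55] [-1.22  0.06 -0.39]
0.83 [52.47  0.39 18.06] [-1.18  0.06 -0.48]
0.75 [51.32  0.45 17.49] [-1.14  0.06 -0.58]
0.67 [50.23  0.51 16.82] [-1.09  0.06 -0.67]
0.59 [49.2   0.56 16.07] [-1.04  0.05 -0.75]
0.51 [48.23  0.61 15.24] [-0.97  0.05 -0.83]
0.43 [47.32  0.66 14.34] [-0.9   0.05 -0.91]
0.35 [46.5   0.7  13.36] [-0.83  0.04 -0.98]
0.27 [45.75  0.74 12.32] [-0.75  0.04 -1.04]
0.19 [45.09  0.78 11.23] [-0.66  0.03 -1.09]
0.11 [44.52  0.81 10.08] [-0.57  0.03 -1.14]
0.03 [44.04  0.83  8.9 ] [-0.48  0.02 -1.19]
0.0 [43.88  0.84  8.44] [-0.15  0.01 -0.45]
-0.03 [43.74  0.85  7.98] [-0.14  0.01 -0.46]
```

Call:
step_arm --motion '[{"hand": 2,"travel": [-1.26,0.07,0.22],"dr": [0,0,0]},{"hand": 2,"travel": [-1.27,0.07,0.12],"dr": [0,0,0]},{"hand": 2,"travel": [-1.28,0.07,0.02],"dr": [0,0,0]}]'

```text
time: 14.22
tool_pos: [0.5885, 0.0008, 0.206]
tool_rot: [-3.141, -0.01, -0.05]
contact_force: [6.3, 0.1, -3.3]
gripper_width: 0.338
```

Call:
step_arm --motion '[{"hand": 2,"travel": [-1.3,0.07,-0.1],"dr": [0,0.4,0]},{"hand": 2,"travel": [-1.26,0.07,-0.2],"dr": [0,0,0]},{"hand": 2,"travel": [-1.25,0.06,-0.3],"dr": [0,0,0]},{"hand": 2,"travel": [-1.22,0.06,-0.4],"dr": [0,0,0]}]'

```text
time: 14.72
tool_pos: [0.5414, 0.0038, 0.1991]
tool_rot: [-3.141, -0.021, -0.05]
contact_force: [4.9, 0.4, 0.9]
gripper_width: 0.339
```

Call:
step_arm --motion '[{"hand": 2,"travel": [-1.2,0.06,-0.5],"dr": [0,0.8,0]},{"hand": 2,"travel": [-1.18,0.06,-0.55],"dr": [0,0.5,0]},{"hand": 2,"travel": [-1.14,0.06,-0.6],"dr": [0,0.3,0]},{"hand": 2,"travel": [-1.09,0.06,-0.7],"dr": [0,0.3,0]}]'

```text
time: 15.22
tool_pos: [0.4954, 0.0068, 0.1768]
tool_rot: [3.141, 0.005, -0.05]
contact_force: [6.4, 1.3, -0.9]
gripper_width: 0.335
```

Call:
step_arm --motion '[{"hand": 2,"travel": [-0.9,0.05,-0.9],"dr": [0,0,0]},{"hand": 2,"travel": [-0.95,0.05,-0.95],"dr": [0,0,0]},{"hand": 2,"travel": [-0.88,0.05,-1.0],"dr": [0,0,0]},{"hand": 2,"travel": [-0.8,0.04,-1.05],"dr": [0,0,0]}]'

```text
time: 15.72
tool_pos: [0.4571, 0.0093, 0.1374]
tool_rot: [3.141, 0.006, -0.05]
contact_force: [4.7, 3.1, 1.1]
gripper_width: 0.336
```

Call:
step_arm --motion '[{"hand": 2,"travel": [-0.6,0.04,-1.1],"dr": [0,-0.2,0]},{"hand": 2,"travel": [-0.58,0.03,-1.1],"dr": [0,0,0]},{"hand": 2,"travel": [-0.45,0.02,-1.0],"dr": [0,0,0]},{"hand": 2,"travel": [0,0,0],"dr": [0,0,0]}]'

```text
time: 16.23
tool_pos: [0.4383, 0.0105, 0.102]
tool_rot: [-3.141, 0.006, -0.05]
contact_force: [3.9, 1.5, -1.9]
gripper_width: 0.336
```

Call:
step_arm --motion '[{"hand": 2,"travel": [-0.1,0,-0.4],"dr": [0,0,0]},{"hand": 2,"travel": [-0.1,0,-0.4],"dr": [0,0,0]}]'

```text
time: 16.48
tool_pos: [0.4354, 0.0107, 0.0931]
tool_rot: [-3.141, 0.008, -0.05]
contact_force: [-1.1, 3.6, 29.7]
gripper_width: 0.333
```

Call:
step_arm --motion '[{"hand": 2,"travel": [0,0,-0.05],"dr": [0,0,0]},{"hand": 2,"travel": [0,0,0],"dr": [0,0,0]}]'

```text
time: 16.73
tool_pos: [0.4354, 0.0107, 0.0932]
tool_rot: [-3.141, 0.008, -0.049]
contact_force: [0.5, 1.8, 3.3]
gripper_width: 0.335
```

```bash
python3 - <<'E'
from h import *
s,st=cam('side');save(s,'s2.png',crop=(130,100,350,300),k=3);print(st['tool_pos'],st['contact_force'])
E
```

```text
[0.43543432 0.01071236 0.09324631] [0.52732798 1.75656042 3.29337396]
```

View pics/s2.png

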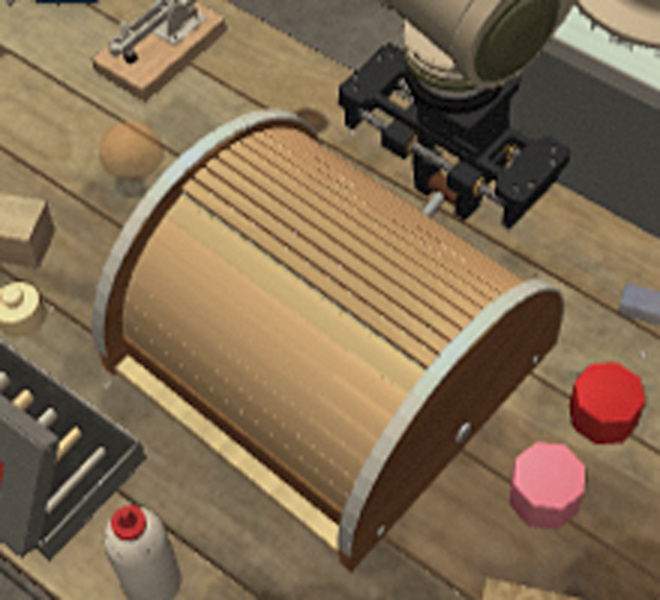

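The crop shows the cover rolled down over the front with the gripper at the pull near (440,185). It stood firm against about 30 N, so it is at its stop. Letting go and backing off.

Call:
step_arm --motion '[{"hand": 4.5,"travel": [0,0,0],"dr": [0,0,0]},{"hand": 6,"travel": [0,0,0],"dr": [0,0,0]},{"hand": 6,"travel": [0,0,0],"dr": [0,0,0]},{"hand": 6,"travel": [0,0,0],"dr": [0,0,0]},{"hand": 6,"travel": [-0.5,0,1.5],"dr": [0,0,0]},{"hand": 6,"travel": [-1,0,4],"dr": [0,0,0]},{"hand": 6,"travel": [-1,0,5],"dr": [0,0,0]},{"hand": 6,"travel": [-1,0,5],"dr": [0,0,0]},{"hand": 6,"travel": [-0.5,0,4],"dr": [0,0,0]},{"hand": 6,"travel": [0,0,0],"dr": [0,0,0]}]'

```text
time: 18.02
tool_pos: [0.3896, 0.0111, 0.2973]
tool_rot: [3.141, 0.008, -0.048]
contact_force: [0.3, 0.0, -1.3]
gripper_width: 0.68
```

```bash
python3 - <<'E'
from h import *
s,st=cam('wrist');a=s['color'][:,:,::-1].copy()
b=-.052;o=np.array([.5908,.0005,0]);Rb=R.from_euler('z',b).as_matrix()
for q in(0,.1):
    P=o+Rb@[-.16*np.cos(q+.314),0,.035+.16*np.sin(q+.314)];u=proj(s,st,P);print(q,np.multiply(u,1.2));cv2.circle(a,(int(u[0]),int(u[1])),2,(0,255,0) if q==0 else (255,0,0),-1)
cv2.imwrite('pics/w6.png',cv2.resize(a,None,fx=1.2,fy=1.2));print(st['tool_pos'],st['contact_force'])
E
```

```text
0 [308.46563864 139.60618776]
0.1 [308.55339112 134.04089251]
[0.3896215  0.01107746 0.29734479] [ 0.26623567  0.04548067 -1.30482463]
```

View pics/w6.png

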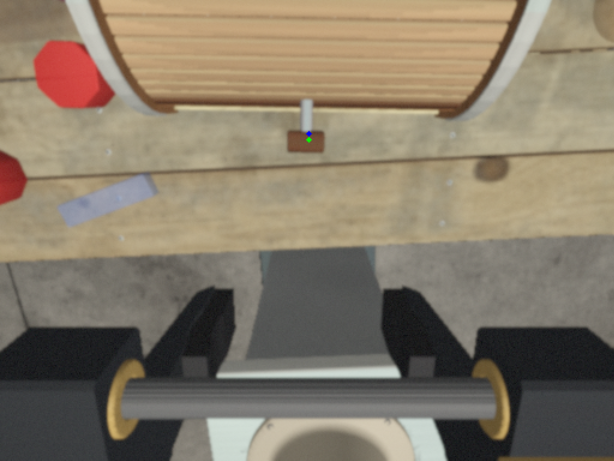

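Wrist view (1.2x): the pull is at (306,141), against a predicted (308,140) for q=0. The cover's bar lies on the front wall, and the gripper is clear of everything. Handing in.

```bash
python3 -c "
from cell import job
print(job.job_done())"
```

```text
the job is handed in; nothing more can be done
None
```

I stood the teal eight-sided glass on the box floor, let it go, then rolled the cover down to its stop by its pull. The job was handed in at about 18 s of the 54 s allowed; no verdict was reported.

- **Glass:** A wrist picture after release showed it upright on the felt, clear of the walls. I could not look at it again once the cover was shut. To confirm it was on the floor I pushed down, and the force briefly reached about 38 N on the held block.
- **Cover:** It held against about 30 N at the end of its travel. With the gripper withdrawn, the pull was within 2 pixels of where it should be when fully closed. That picture alone could not rule out a gap of a few hundredths of a radian.
- **Disagreement:** The grip measured about 57.8 mm on a block that is 55 mm across the flats. The block was probably held a few degrees off its flats; it did not affect the placing.

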